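# Turn a trolley wheel by its spokes until the valve is at the top

### The arm

A 6-joint arm with a two-finger parallel gripper is mounted at the origin on the work surface. World frame = base frame: x ahead of the robot, y to its left, z up, the work surface at z = 0. Lengths are in m, angles in rad, forces in N, time in s.
With the tool pointing down it reaches from about 0.35 to 0.725 m from the base axis. Payload 4.3 kg.
Tool frame: the origin (TCP) lies at the very end of the fingers, on their centre line; the grasp point (between the pads) lies 19 mm behind it; z points along the fingers, y is the line along which they close (so a half turn about z gives the same grasp; the last joint's range is limited). The gripper opens to 85 mm and grips with 20 to 120 N. Pads are 22 mm wide; open, the fingers measure 114 mm over their backs; the gripper's body (76 mm by 85 mm) begins 54 mm behind the grasp point. The pads swing forward as they close: fully open they stand 13 mm farther back than shut.
Start: joints at [1.195, 0.377, 0.081, 1.274, 0, 1.46], TCP at [0.151, 0.555, 0.21] pointing down, gripper open.
Joint ranges: [-2.72, 2.72], [-0.84, 1.66], [-1.02, 1.22], [-1.77, 2.12], [-1.37, 1.28], [-3.14, 3.14]. Speed limits (rad/s): [2.57, 2.57, 3.14, 3.14, 3.14, 3.14].

### API

Orientations are given as [roll, pitch, yaw] about the fixed x, y, z axes, in that order (R = Rz(yaw) Ry(pitch) Rx(roll)).
In Python, from station import arm gives the robot as it stands. Calls block until the motion is done:
- arm.goto(position, orientation): joint-space move of the TCP to a pose.
- arm.movel(position, rotation=None, speed=0.15): straight line of the TCP; rotation=None keeps the orientation; speed is the mean speed in m/s.
- arm.movej(angles): joint-space move.
- arm.open_gripper() and arm.close(grip_force=None): open the fingers fully, or close them until they stop; grip_force is the grip in N (None keeps the last).
- arm.hold(seconds).
- arm.ik(position, orientation): joint angles nearest the present ones, or None.
- arm.get_state(): the state.
- arm.get_image(name): name is "scene" or "top" or "wrist"; returns a dict with "pixels" (480x640x3 uint8, red, green, blue), "fx", "fy", "cx", "cy" (pixels), "extrinsics" (4x4, takes a point from camera to world coordinates); the wrist camera has in their place "mount" (4x4, takes a point from camera to tool coordinates, whose origin is the TCP and whose axes are the flange's). Camera axes: x right, y up, looking along -z (the intrinsics and any distortion apply to the point x, -y, -z); pixel columns grow to the right and rows downward; lengths in m; the calibration is good to about 2 mm. The wrist camera is an equidistant fisheye: a pixel r from the principal point sees the ray r / f radians off the axis. A picture is of the moment at which its call begins: read the wrist's pose just before it. There is no depth.
A pose or a line that the arm cannot do raises arm.PlanningError and nothing moves.
- arm.finish_job(): hands the job in; it is judged then, once.
The state is a dict: "t": time; "joint_pos": joint angles; "qd": joint speeds; "joint_efforts": joint torques, N m; "eef_pos": TCP position; "tool_rot": TCP orientation; "ft_force": force on the tool from outside, world axes, zero at the start; "wrist_torque": the same for the moment, N m; "opening": opening from 0.0 (shut) to 1.0 (fully open); "gripper_force": force on a finger pad.
Only numpy, scipy, OpenCV 4.12 (cv2) and the standard library are available. Lean on these libraries where they do the work, as an engineer would, in place of code of your own. Each camera call takes 0.05 s, during which the arm holds its last target. There are 200 camera calls.

### The job

Before the slab-trolley tyre on the bench stand is pumped up, its valve has to be at the very top of the wheel, straight above the axle, so that the sealant inside drains away from it. Bring it there by pushing its yellow spokes round with the fingertips, gently and without gripping the wheel; keep off the black tyre, whose bead sealer is still wet, and off the valve itself. Leave the wheel standing still and everything else on the bench where it is.

Things in the scene. Friction and masses are not known exactly. Their poses are not given: they have to be found in the camera images.
- axle (a point): Centre of the wheel: on the axle line, in the wheel's middle plane, 250 mm above the bench; part of the fixed stand, whose place and yaw vary. Its x axis runs along the level axle, away from the robot and through the wheel to the post behind it; z is up; y is level, to the left as seen from the robot.
- post_top (a point): Top centre of the stand's blue 40 mm square post behind the wheel, 280 mm above the bench. The post stands 55 to 95 mm behind the wheel's middle plane, on a dark base plate 200 x 220 x 10 mm bolted to the bench under and behind the wheel.
- wheel (a joint): Turn of the wheel, rad: 0 (or 2 pi) with the valve at the very top, growing clockwise as seen from the robot (top moves to the axle's -y). Turns either way, almost two turns from 0, on a stiff dry bearing (about 0.35 N m, so 4 N at mid-spoke): it stays where it is left, hardly coasting. Starts with the valve in the lower part.
- spoke (a point): Point inside one of the wheel's five equal yellow radial spokes, 90 mm from the axle line, in the middle plane; this one is 36 degrees clockwise of the valve as seen from the robot, the others follow every 72 degrees, so the valve is half-way between two. Spokes are 16 mm thick, 44 mm deep along the axle (22 mm either side of the middle plane), clear from radius 51 to 132 mm.
- hub (a point): Front end of the axle nut, 40 mm in front (robot side) of the middle plane, on the axle line. The yellow hub behind it is 60 mm in diameter and reaches 30 mm in front of the middle plane. The yellow rim outside the spokes has an inner radius of 143 mm and is 40 mm wide.
- valve: The valve stem, on the wheel, half-way between two spokes: brass stem with a red cap 12 mm in diameter, running from the rim inwards towards the hub, in the middle plane. The body's origin is on the axle line at the wheel's centre; its z axis points from the hub out through the valve, so z straight up means valve at the very top. Not to be pushed.
- valve_cap (a point): The middle of the valve's red cap, 115 mm from the axle line (cap from 108 to 122 mm, stem on to the rim at 143 mm).
- tyre: The black pneumatic tyre, 400 mm outside diameter, round section 44 mm (22 mm to either side of the middle plane, from radius 155 to 200 mm). A white chalk line 8 mm wide runs over it from side to side at the valve. Origin at the wheel's centre, z axis towards the valve. Not to be pushed: its bead sealer is wet.
- sealer_tin: Bystander: small round blue and white tin of sealer, 71 mm in diameter, 67 mm tall. Origin under its centre.
- brush: Bystander: brush lying flat, 190 mm long. Origin on the bench under its middle, x along it.
- spanner: Bystander: steel spanner lying flat, 200 mm long. Origin on the bench under its middle, x along it.
- mallet: Bystander: rubber mallet with red handle lying flat, 300 mm long. Origin on the bench under its middle, x along it.
- inflator: Bystander: black tyre inflator gun with a round gauge, lying flat, about 165 x 210 x 34 mm. Origin on the bench under its barrel.
- resin_tin: Bystander: round blue and steel resin tin, 113 mm in diameter, 132 mm tall. Origin under its centre.
- spray: Bystander: white bottle with blue cap, 66 mm in diameter, 190 mm tall. Origin under its centre.

How it is judged:
By the outcome, as a careful person would: the job done as asked, in the order asked, and still so for the second after the job is handed in, with the robot touching nothing.
It also fails if it takes over 64 s, if anything falls off the work surface, if the arm or the gripper's body presses on something with over 40 N, if the wrist force passes 120 N, or if a joint passes its speed limit or range.

## Working session

There is one attempt and no reset: what is moved stays moved. The work goes in short steps, each a Python script; the robot and the scene stay as the last script left them, time stands still between calls to the robot, and variables do not carry over. Pictures are saved under pics/ and viewed, at most 10 in all, crops included, and the job is handed in when it is done.

```bash
mkdir -p pics; ls
python3 - <<'E'
from station import arm
import cv2,numpy as np
s=arm.get_state();print(s['t'],s['eef_pos'],s['tool_rot'])
for n in("scene","top"):
    i=arm.get_image(n);cv2.imwrite(f"pics/{n}0.png",i["pixels"][:,:,::-1]);print(n,i["fx"],i["cx"],i["cy"],np.round(i["extrinsics"],3).tolist(),[k for k in i])
E
```

```text
pics
0.0 [0.15078065 0.55415503 0.20915522] [-3.13957865e+00 -2.20707118e-04  2.87574250e+00]
scene 457.5578075769041 314.67615820689986 234.96362478986578 [[-0.695, -0.436, 0.572, 1.24], [0.719, -0.443, 0.536, 0.664], [0.019, 0.784, 0.621, 1.004], [0.0, 0.0, 0.0, 1.0]] ['pixels', 'fx', 'fy', 'cx', 'cy', 'extrinsics']
top 507.1545095770193 315.52646403167773 239.71965381445418 [[0.021, 0.994, -0.109, 0.342], [-1.0, 0.021, 0.0, -0.007], [0.002, 0.109, 0.994, 1.605], [0.0, 0.0, 0.0, 1.0]] ['pixels', 'fx', 'fy', 'cx', 'cy', 'extrinsics']
```

View pics/scene0.png

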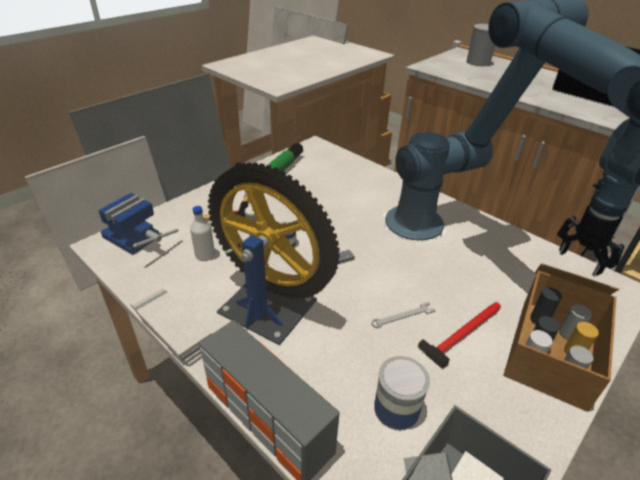

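View pics/top0.png

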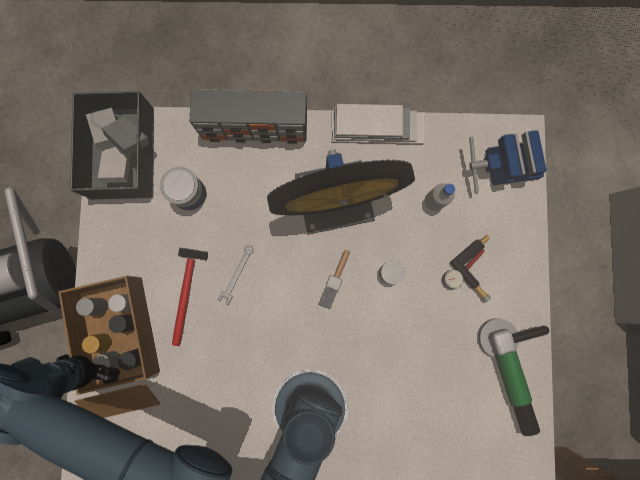

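Scene view: wheel seen from behind, with its hub near (255,248). Top view: tyre ends at about (269,200) and (414,172), blue post at (335,157), brush and sealer tin in front of the wheel. Next I'll estimate the wheel pose roughly and look for a wrist pose facing it.

```bash
cat > h.py <<'E'
from station import arm
import cv2,numpy as np
from scipy.spatial.transform import Rotation as R
def ray(i,u,v,T=None):
    T=i["extrinsics"] if T is None else T
    T=np.array(T);d=np.array([(u-i["cx"])/i["fx"],-(v-i["cy"])/i["fy"],-1]);return T[:3,3],T[:3,:3]@d
def onz(i,u,v,z):
    o,d=ray(i,u,v);return o+d*(z-o[2])/d[2]
def proj(i,p):
    T=np.array(i["extrinsics"]);c=T[:3,:3].T@(np.array(p)-T[:3,3])
    return i["cx"]+i["fx"]*c[0]/-c[2], i["cy"]-i["fy"]*c[1]/-c[2]
E
python3 - <<'E'
from h import *
i=arm.get_image("top")
for u,v in((269,200),(414,172)):print(onz(i,u,v,.25))
print('post',onz(i,335,155,.28))
for n,u,v,z in(('tin',391,272,.067),('brush',334,280,0.01),('spray',446,190,.19),('mallet',190,255,.02),('resin',180,185,.132),('spanner',238,275,0)):print(n,onz(i,u,v,z))
w=arm.get_image("wrist");print(w["fx"],w["cx"],w["cy"],np.round(w["mount"],3).tolist())
# reachability of horizontal tool
for x in(.3,.35,.4,.45,.5,.55,.6):
  for z in(.2,.25,.3,.35):
    for pitch in(90,110,130):
      # tool z dir = (sin p,0,cos p), p from +z
      out=[]
      for roll in(0,90,180,-90):
        q=R.from_euler('y',pitch,degrees=True)*R.from_euler('z',roll,degrees=True)
        out.append(int(arm.ik([x,-.05,z],q.as_euler('xyz').tolist()) is not None))
      print(x,z,pitch,out,end='; ')
  print()
E
```

```text
[0.59606652 0.12105573 0.25      ]
[ 0.68205698 -0.27206581  0.25      ]
post [ 0.71643827 -0.0546348   0.28      ]
tin [ 0.41701473 -0.2380556   0.067     ]
brush [ 0.39095107 -0.06790964  0.01      ]
spray [ 0.64690029 -0.37465161  0.19      ]
mallet [0.45920713 0.38472657 0.02      ]
resin [0.65752414 0.39650356 0.132     ]
spanner [0.40061246 0.23514905 0.        ]
371.64829954431775 324.52657111609506 240.06111826594883 [[-0.0, 0.964, 0.266, 0.068], [1.0, 0.0, -0.0, -0.001], [-0.0, 0.266, -0.964, -0.163], [0.0, 0.0, 0.0, 1.0]]
0.3 0.2 90 [0, 0, 0, 0]; 0.3 0.2 110 [0, 0, 0, 0]; 0.3 0.2 130 [0, 0, 0, 0]; 0.3 0.25 90 [0, 0, 0, 0]; 0.3 0.25 110 [0, 0, 0, 0]; 0.3 0.25 130 [0, 0, 0, 0]; 0.3 0.3 90 [0, 0, 0, 0]; 0.3 0.3 110 [0, 0, 0, 0]; 0.3 0.3 130 [0, 0, 0, 0]; 0.3 0.35 90 [0, 0, 0, 0]; 0.3 0.35 110 [0, 0, 0, 0]; 0.3 0.35 130 [0, 0, 0, 0]; 
0.35 0.2 90 [0, 0, 0, 0]; 0.35 0.2 110 [0, 0, 0, 0]; 0.35 0.2 130 [0, 0, 0, 0]; 0.35 0.25 90 [0, 0, 0, 0]; 0.35 0.25 110 [0, 0, 0, 0]; 0.35 0.25 130 [0, 0, 0, 0]; 0.35 0.3 90 [0, 0, 0, 0]; 0.35 0.3 110 [0, 0, 0, 0]; 0.35 0.3 130 [1, 1, 1, 1]; 0.35
[... 1108 characters left out ...]
, 0, 0]; 0.55 0.25 90 [0, 0, 0, 0]; 0.55 0.25 110 [0, 0, 0, 0]; 0.55 0.25 130 [1, 1, 1, 1]; 0.55 0.3 90 [0, 0, 0, 0]; 0.55 0.3 110 [0, 0, 0, 0]; 0.55 0.3 130 [1, 1, 1, 1]; 0.55 0.35 90 [0, 0, 0, 0]; 0.55 0.35 110 [0, 0, 0, 0]; 0.55 0.35 130 [1, 1, 1, 1]; 
0.6 0.2 90 [0, 0, 0, 0]; 0.6 0.2 110 [0, 0, 0, 0]; 0.6 0.2 130 [1, 1, 1, 1]; 0.6 0.25 90 [0, 0, 0, 0]; 0.6 0.25 110 [0, 0, 0, 0]; 0.6 0.25 130 [1, 1, 1, 1]; 0.6 0.3 90 [0, 0, 0, 0]; 0.6 0.3 110 [0, 0, 0, 0]; 0.6 0.3 130 [1, 1, 1, 1]; 0.6 0.35 90 [0, 0, 0, 0]; 0.6 0.35 110 [0, 0, 0, 0]; 0.6 0.35 130 [1, 1, 1, 1]; <sys>:0: UserWarning: Gimbal lock detected. Setting third angle to zero since it is not possible to uniquely determine all angles.
```

```bash
cat >> h.py <<'E'
def ori(yaw,pitch,roll=0):
    return (R.from_euler('z',yaw,degrees=True)*R.from_euler('y',pitch,degrees=True)*R.from_euler('z',roll,degrees=True)).as_euler('xyz').tolist()
def wristT():
    s=arm.get_state();T=np.eye(4);T[:3,:3]=R.from_euler('xyz',s['tool_rot']).as_matrix();T[:3,3]=s['eef_pos']
    i=arm.get_image("wrist");i["T"]=T@np.array(i["mount"]);return i
def wray(i,u,v):
    a=np.array([(u-i["cx"])/i["fx"],(v-i["cy"])/i["fy"]]);r=np.hypot(*a)
    d=np.array([np.sin(r)*a[0]/r,-np.sin(r)*a[1]/r,-np.cos(r)]);return i["T"][:3,3],i["T"][:3,:3]@d
def wproj(i,p):
    c=i["T"][:3,:3].T@(np.array(p)-i["T"][:3,3]);h=np.hypot(c[0],c[1]);t=np.arctan2(h,-c[2])
    return i["cx"]+i["fx"]*t*c[0]/h, i["cy"]-i["fy"]*t*c[1]/h
E
python3 - <<'E'
from h import *
arm.movel([.15,.5,.36],speed=.25)
arm.close(20)
p=[.453,-.117,.37]
ok=[q for q in range(110,140,2) if arm.ik(p,ori(12,q)) is not None];print(ok)
# reach check at wheel
C=np.array([.639,-.0755,.25]);y=np.array([-np.sin(.21),np.cos(.21),0])
for a in range(0,360,45):
    t=C+.09*(np.cos(np.radians(a))*np.array([0,0,1])-np.sin(np.radians(a))*y)
    print(a,[q for q in range(90,150,4) if arm.ik(t.tolist(),ori(12,q)) is not None])
arm.goto(p,ori(12,ok[len(ok)//2] if 130 not in ok else 130))
s=arm.get_state();print(s['t'],s['eef_pos'],np.round(s['joint_pos'],2))
i=wristT();cv2.imwrite("pics/w1.png",i["pixels"][:,:,::-1])
E
```

```text
[110, 112, 114, 116, 118, 120, 122, 124, 126, 128, 130, 132, 134, 136, 138]
0 [110, 114, 118, 122, 126, 130, 134, 138, 142, 146]
45 [110, 114, 118, 122, 126, 130, 134, 138, 142, 146]
90 [110, 114, 118, 122, 126, 130, 134, 138, 142, 146]
135 [118, 122, 126, 130, 134, 138, 142, 146]
180 [126, 130, 134, 138, 142, 146]
225 [130, 134, 138, 142, 146]
270 [122, 126, 130, 134, 138, 142, 146]
315 [118, 122, 126, 130, 134, 138, 142, 146]
4.175 [ 0.45321398 -0.11664989  0.37021878] [-0.93 -0.4  -0.61  0.9   0.77 -0.95]<sys>:0: UserWarning: Gimbal lock detected. Setting third angle to zero since it is not possible to uniquely determine all angles.
```

View pics/w1.png

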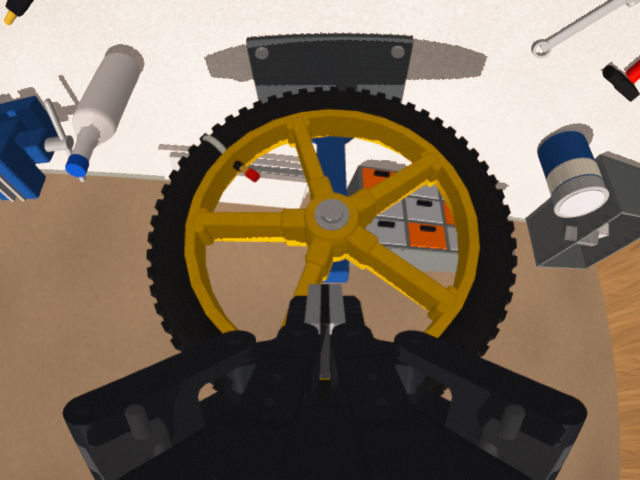

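Wrist view, upside down because the camera is rolled: nut at (331,213), red valve cap at (252,175). The valve is therefore lower right as seen from the robot, about 117° clockwise. I'll triangulate the nut and cap from a few more wrist views.

```bash
cat >> h.py <<'E'
from scipy.optimize import least_squares
def frame(p):
    n=np.array([np.cos(p[2]),np.sin(p[2]),0]);y=np.array([-n[1],n[0],0]);return np.array([p[0],p[1],.25]),n,y
def capnut(p,th):
    C,n,y=frame(p);return C-.04*n, C+.115*(np.cos(th)*np.array([0,0,1])-np.sin(th)*y)
def blob(m,near=None,rad=None):
    if near is not None:
        k=np.zeros_like(m);cv2.circle(k,tuple(int(round(a)) for a in near),rad,255,-1);m=m&k
    n,l,st,c=cv2.connectedComponentsWithStats(m)
    if n<2:return None,0
    j=1+np.argmax(st[1:,4]);return c[j],st[j,4]
def detect(i,p,th):
    hsv=cv2.cvtColor(i["pixels"],cv2.COLOR_RGB2HSV)
    N,K=capnut(p,th);un=wproj(i,N);uk=wproj(i,K)
    red=cv2.inRange(hsv,(0,150,70),(7,255,255))|cv2.inRange(hsv,(172,150,70),(180,255,255))
    gray=cv2.inRange(hsv,(0,0,90),(180,70,255))
    return blob(gray,un,25),blob(red,uk,35)
E
python3 - <<'E'
from h import *
p=np.array([.639,-.0755,.21]);th=np.radians(117)
C,n,y=frame(p);V=[]
for k,(l,z,r) in enumerate([(-.04+0,.37,12),(.1,.36,-5),(-.14,.36,28),(0.02,.43,12)]):
    q=C-.19*n+l*y
    if k:
        try: arm.goto([q[0],q[1],z],ori(r,130))
        except arm.PlanningError as e: print(k,e);continue
    i=wristT();d=detect(i,p,th);print(k,d,[np.round(wproj(i,x)) for x in capnut(p,th)],arm.get_state()['t'])
    V.append((i,d))
    x0=d[0][0];
    c=cv2.cvtColor(i["pixels"],cv2.COLOR_RGB2BGR)
    for a in d:
        if a[0] is not None: cv2.circle(c,tuple(int(x) for x in a[0]),4,(255,0,255),1)
    cv2.imwrite(f"pics/v{k}.png",c[60:340])
def res(v):
    N,K=capnut(v[:3],v[3]);o=[]
    for i,d in V:
        for P,a in((N,d[0]),(K,d[1])):
            if a[0] is not None:o+=list(np.array(wproj(i,P))-a[0])
    return np.array(o)
s=least_squares(res,[*p,th],loss='soft_l1');print(s.x,np.degrees(s.x[2:]),np.round(res(s.x),1))
np.save('fit.npy',s.x)
t=arm.get_image("top");C,n,y=frame(s.x);print('post in top',[proj(t,C+a*n+[0,0,.03]) for a in(.055,.095)])
sc=arm.get_image("scene");print([proj(sc,C+a*n+[0,0,.03]) for a in(.055,.095)])
for nm,im in(("top",t),("scene",sc)):
    h=cv2.cvtColor(im["pixels"],cv2.COLOR_RGB2HSV);b=cv2.inRange(h,(105,120,30),(130,255,255));u=proj(im,C+.075*n+[0,0,.03])
    print(nm,blob(b,u,40))
ims=[cv2.imread(f"pics/v{k}.png") for k in range(len(V))]
cv2.imwrite("pics/all.png",cv2.resize(np.vstack([np.hstack(ims[:2]),np.hstack(ims[2:4])]),(800,350)))
E
```

```text
0 ((array([331.30527638, 214.30778894]), np.int32(796)), (array([252.0625   , 174.4140625]), np.int32(128))) [array([326., 215.]), array([238., 192.])] 4.275
1 ((array([278.49189985, 232.88807069]), np.int32(679)), (array([226.30208333, 202.6875    ]), np.int32(96))) [array([274., 234.]), array([217., 220.])] 5.1083
2 ((array([416.38087248, 238.23322148]), np.int32(596)), (array([326.40707965, 184.98230088]), np.int32(113))) [array([413., 238.]), array([311., 200.])] 6.4583
3 ((array([310.12341772, 164.44303797]), np.int32(632)), (array([240.06140351, 136.13157895]), np.int32(114))) [array([306., 165.]), array([227., 152.])] 7.2667
[ 0.63761533 -0.0731703   0.15350414  2.25177217] [  8.79513957 129.01704158] [ 0.1  0.1 -0.2  0.2 -0.4  0.2  0.5 -0.2  0.8  0.3 -0.8 -0.2  0.1  0.1
 -0.  -0.1]
post in top [(np.float64(338.63424649113244), np.float64(164.0134288095142)), (np.float64(336.58996053988164), np.float64(149.55101248818852))]
[(np.float64(252.730055480884), np.float64(237.3271771741548)), (np.float64(241.9433455520797), np.float64(245.4656007829962))]
top (None, 0)
scene (array([252.16058394, 242.09489051]), np.int32(137))
```

View pics/all.png

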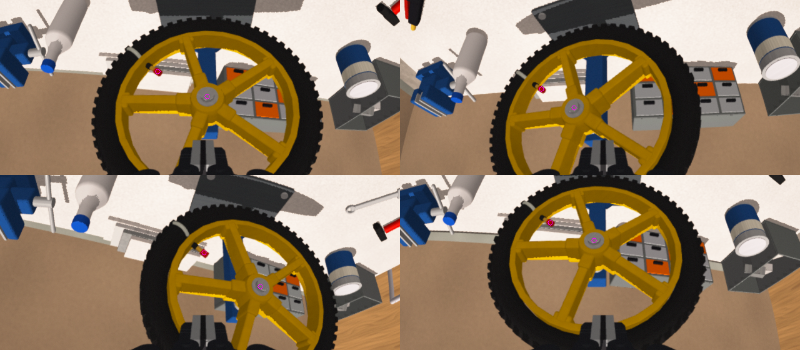

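All four views fit within 1 px: axle at (0.638,-0.073), yaw 8.8°, valve 129° clockwise. I'll put the closed fingers between the spokes at 21° and 93°, which is not the valve's sector. From there I'll push the 21° spoke counter-clockwise over the top, stopping short.

```bash
cat >> h.py <<'E'
P=np.load('fit.npy') if __import__('os').path.exists('fit.npy') else None
RAD=.08
def tip(a,r=RAD,depth=.004,back=0.,pitch=122):
    C,n,y=frame(P);a=np.radians(a);t=C+depth*n+r*(np.cos(a)*np.array([0,0,1])-np.sin(a)*y)
    z=R.from_euler('xyz',o(pitch)).as_matrix()[:,2];return (t-back*z).tolist()
def o(pitch=122):return ori(np.degrees(P[2]),pitch)
def sweep(a0,a1,step=8,speed=.06,fmax=25):
    n=max(1,int(np.ceil(abs(a1-a0)/step)))
    for a in np.linspace(a0,a1,n+1)[1:]:
        arm.movel(tip(a),speed=speed);s=arm.get_state();f=np.array(s['ft_force'])
        print(round(a),np.round(f,1),round(s['t'],1),end=' | ')
        if np.linalg.norm(f)>fmax:print('FORCE');return a
    print();return a1
def cap_scene():
    i=arm.get_image("scene");h=cv2.cvtColor(i["pixels"],cv2.COLOR_RGB2HSV)
    red=cv2.inRange(h,(0,150,60),(7,255,255))|cv2.inRange(h,(172,150,60),(180,255,255));return i,red
E
python3 - <<'E'
from h import *
print([q for q in(118,120,122,124,126) if all(arm.ik(tip(a,pitch=q),o(q)) is not None for a in range(57,-105,-9))])
print(np.round([arm.ik(tip(a),o()) for a in (57,0,-50,-95)],2))
arm.goto(tip(57,back=.13),o())
print(arm.get_state()['ft_force'],arm.get_state()['t'])
arm.movel(tip(57),speed=.1);print(np.round(arm.get_state()['ft_force'],1))
a=sweep(57,20)
i,red=cap_scene();cv2.imwrite("pics/s2.png",cv2.resize(i["pixels"][130:330,180:380,::-1],(600,600),interpolation=cv2.INTER_CUBIC))
E
```

```text
[124, 126]Traceback (most recent call last):
  File "<stdin>", line 3, in <module>
    return _wrapfunc(a, 'round', decimals=decimals, out=out)
    return _wrapit(obj, method, *args, **kwds)
    conv = _array_converter(obj)
ValueError: setting an array element with a sequence. The requested array has an inhomogeneous shape after 1 dimensions. The detected shape was (4,) + inhomogeneous part.
```

```bash
sed -i 's/pitch=122/pitch=125/' h.py
python3 - <<'E'
from h import *
print(np.round([arm.ik(tip(a),o()) for a in (57,0,-50,-95)],2))
arm.goto(tip(57,back=.13),o())
print(arm.get_state()['ft_force'],arm.get_state()['t'])
arm.movel(tip(57),speed=.1);print(np.round(arm.get_state()['ft_force'],1))
a=sweep(57,20)
i,red=cap_scene();cv2.imwrite("pics/s2.png",cv2.resize(i["pixels"][130:330,180:380,::-1],(600,600),interpolation=cv2.INTER_CUBIC))
E
```

```text
[[-0.59 -0.06 -0.72  0.1   0.59 -0.49]
 [-0.46 -0.17 -0.73  0.15  0.49 -0.38]
 [-0.32 -0.2  -0.84  0.03  0.38 -0.29]
 [-0.27 -0.13 -0.96 -0.18  0.35 -0.26]]
[ 0.26919094 -0.92913805  0.26096776] 7.95
[ 0.3 -0.4  0.6]
50 [ 1.   0.3 -0.9] 9.7 | 42 [-0.   0.8 -1.1] 10.1 | 35 [-0.3 -0.4 -0.6] 10.4 | 27 [ 0.   0.  -0.7] 10.7 | 20 [-0.  -0.3  1.2] 11.0 |
```

View pics/s2.png

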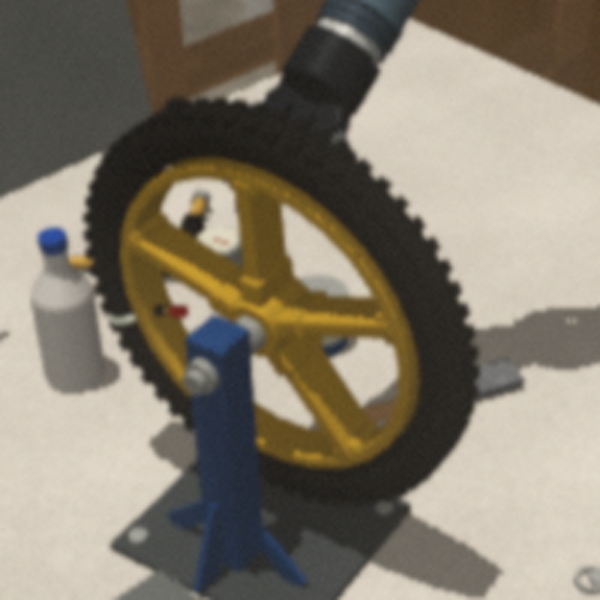

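The scene crop shows the red cap at (178,311) in the crop, about (239,234) in the full image, and the fingers inside the wheel. I'll read the valve angle from the scene camera and carry on sweeping.

```bash
cat >> h.py <<'E'
def theta_scene():
    i,red=cap_scene();C,n,y=frame(P);m=np.zeros_like(red)
    pts=[]
    for k in range(0,360,3):
        for r in(.105,.125):
            q=proj(i,C+r*(np.cos(np.radians(k))*np.array([0,0,1])-np.sin(np.radians(k))*y));pts.append(q)
    cv2.fillConvexPoly(m,cv2.convexHull(np.int32(np.round(pts))),255)
    c,a=blob(red&m)
    if c is None:return None
    oo,d=ray(i,*c);X=oo+d*((C-oo)@n)/(d@n)-C
    return np.round(np.degrees(np.arctan2(-X@y,X[2])),1),round(np.linalg.norm(X)*1e3),int(a)
E
python3 - <<'E'
from h import *
print(theta_scene())
for a,b in((20,-10),(-10,-40),(-40,-70)):
    if sweep(a,b)!=b:break
    print(theta_scene())
E
```

```text
(np.float64(112.1), 116, 9)
12 [0.4 0.6 0.1] 11.4 | 5 [-0.6 -0.3  0.3] 11.8 | -2 [-0.3 -0.4  0.4] 12.1 | -10 [-0.2 -0.4 -0.3] 12.4 | 
(np.float64(86.8), 114, 20)
-18 [ 0.1 -1.6  0.2] 12.8 | -25 [ 0.3 -0.9 -0.1] 13.1 | -32 [ 0.6 -0.8  0.4] 13.4 | -40 [ 1.3 -1.4  0.5] 13.8 | 
(np.float64(60.8), 112, 12)
-48 [ 1.  -0.9  1.3] 14.2 | -55 [ 1.  -1.   1.2] 14.5 | -62 [ 1.1 -0.1  1.8] 14.8 | -70 [ 1.7 -0.4  1.1] 15.1 | 
(np.float64(31.5), 115, 14)
```

```bash
cat >> h.py <<'E'
def look(a_now,name=None):
    arm.movel(tip(a_now+8),speed=.08);arm.movel(tip(a_now+8,back=.14),speed=.12)
    C,n,y=frame(P);q=C-.19*n+.1*y;q[2]=.43
    arm.goto(q.tolist(),ori(-5,130))
    i=wristT();th0=np.radians(theta_scene()[0]);d=detect(i,P,th0)
    res=lambda t:np.array(wproj(i,capnut(P,t[0])[1]))-d[1][0]
    s=least_squares(res,[th0]);print('wrist th',np.degrees(s.x[0]),res(s.x),d[1],'nut',np.array(wproj(i,capnut(P,0)[0]))-d[0][0],'scene',theta_scene(),arm.get_state()['t'])
    if name:cv2.imwrite(name,i["pixels"][:,:,::-1])
def back_in(a):
    arm.goto(tip(a,back=.14),o());arm.movel(tip(a),speed=.1)
E
python3 - <<'E'
from h import *
print([a for a in range(-94,-112,-2) if arm.ik(tip(a),o()) is not None])
a=sweep(-70,-93);print(theta_scene())
look(a,"pics/w5.png")
E
```

```text
[-94, -96, -98, -100, -102, -104, -106, -108, -110]
-78 [ 0.7 -0.6  0.9] 15.5 | -85 [1.  0.1 0.5] 15.8 | -93 [0.3 0.8 0.9] 16.1 | 
(np.float64(7.0), 120, 8)
wrist th 12.597783153748122 [-0.54696652  3.14963528] (array([254.85810811, 281.46621622]), np.int32(148)) nut [-0.20634976  0.32461   ] scene (np.float64(7.2), 120, 7) 18.525
```

View pics/w5.png

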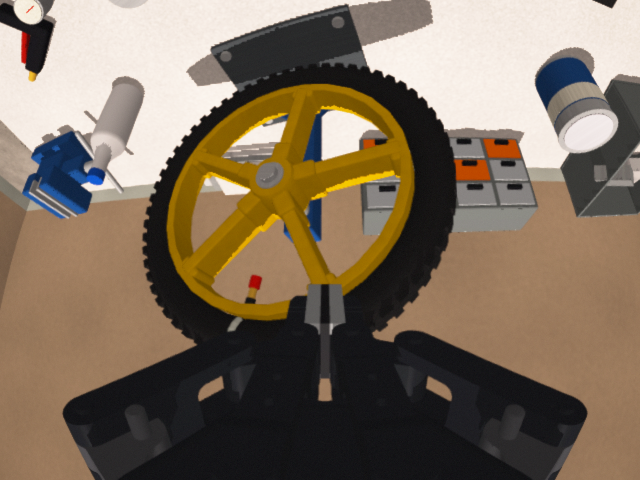

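The wrist view shows the nut at (268,175) and the cap at (255,281), with the valve a little clockwise of the top. The wrist reading (12.6°, 3 px residual) and the scene reading (7.2°) disagree. I'll take more head-on views with a flatter tool, so the gripper doesn't hide the cap, and refit.

```bash
cat > m.py <<'E'
from h import *
def measure(th0,name=None,lats=(0.,.1,-.1)):
    C,n,y=frame(P);V=[]
    for l in lats:
        done=False
        for z in(.42,.40,.44):
            for pt in(116,120,124):
                q=C-.2*n+l*y;q[2]=z
                try:arm.goto(q.tolist(),ori(np.degrees(P[2]-l/.37),pt));done=True;break
                except arm.PlanningError:pass
            if done:break
        i=wristT();d=detect(i,P,np.radians(th0));V.append((i,d))
        print(l,z,pt,np.round(d[0][0],1),d[0][1],np.round(d[1][0],1) if d[1][0] is not None else None,d[1][1])
        if name and l==0:cv2.imwrite(name,i["pixels"][:,:,::-1])
    pts=[]
    for k in(0,1):   # least-squares ray intersection, nut then cap
        A=np.zeros((3,3));b=np.zeros(3)
        for i,d in V:
            oo,r=wray(i,*d[k][0]);r/=np.linalg.norm(r);M=np.eye(3)-np.outer(r,r);A+=M;b+=M@oo
        pts.append(np.linalg.solve(A,b))
    D=pts[1]-pts[0];print('nut',pts[0],'expected',C-.04*n,'cap-nut n,y,z',D@n,D@y,D[2],'theta tri',np.degrees(np.arctan2(-D@y,D[2])))
    i,d=V[0];r=lambda t:np.array(wproj(i,pts[0]+.04*n+.115*(np.cos(t[0])*np.array([0,0,1])-np.sin(t[0])*y)))-d[1][0]
    s=least_squares(r,[np.radians(th0)]);print('head-on theta',np.degrees(s.x),r(s.x),arm.get_state()['t'])
E
python3 - <<'E'
from m import *
measure(10,"pics/w6.png")
E
```

```text
0.0 0.42 116 [324.8 126.4] 732 [303.9 240.5] 165
0.1 0.42 124 [275.8 166.4] 554 [264.3 273.5] 146
-0.1 0.42 116 [374.5 135.7] 627 [347.8 242. ] 153
nut [ 0.59910406 -0.07931249  0.2492584 ] expected [ 0.59808568 -0.07928638  0.25      ] cap-nut n,y,z 0.03231530293158159 -0.021397818348384483 0.11169549445742194 theta tri 10.84491681321153
head-on theta [11.20882626] [-0.46028863  2.3686525 ] 22.1333
```

Run:
```python
from h import *
i=arm.get_image("wrist")
for nm,pos,oo,bolts,edge in(("w1",[.45321398,-.11664989,.37021878],ori(12,130),[(262,53),(398,52)],[(248,38),(412,37)]),
  ("w5",(lambda C,n,y:[*(C-.19*n+.1*y)[:2],.43])(*frame(P)),ori(-5,130),[(226,60),(338,22)],[(212,50),(329,8)])):
    T=np.eye(4);T[:3,:3]=R.from_euler('xyz',oo).as_matrix();T[:3,3]=pos;i["T"]=T@np.array(i["mount"])
    im=cv2.imread(f"pics/{nm}.png");g=cv2.cvtColor(im,cv2.COLOR_BGR2GRAY)
    for kind,pp in(("bolt",bolts),("edge",edge)):
        X=[]
        for u,v in pp:
            if kind=="bolt":
                w=g[v-9:v+10,u-9:u+10].copy();m=((w>w.min()+.5*(int(w.max())-int(w.min())))*255).astype(np.uint8)
                k=np.zeros_like(m);cv2.circle(k,(9,9),8,255,-1);c,a=blob(m&k);c=c+[u-9,v-9];print(nm,c,a)
            else:c=(u,v)
            o_,d=wray(i,*c);X.append(o_+d*((.013 if kind=="bolt" else .01)-o_[2])/d[2])
        D=X[0]-X[1];M=(X[0]+X[1])/2;print(kind,np.linalg.norm(D),'yaw',np.degrees(np.arctan2(-D[0],D[1]))%180,'mid',M)
    # yaw about centre from mid of plate: lateral offset
t=arm.get_image("top");h=cv2.cvtColor(t["pixels"],cv2.COLOR_RGB2HSV)
m=cv2.inRange(h,(0,0,0),(180,255,75));m[:140]=0;m[250:]=0;m[:,:262]=0;m[:,422:]=0
cs=max(cv2.findContours(m,0,1)[0],key=cv2.contourArea);print(cv2.contourArea(cs))
c=cv2.cvtColor(t["pixels"],cv2.COLOR_RGB2BGR);cv2.drawContours(c,[cs],-1,(255,0,255),1)
cv2.imwrite("pics/t2.png",cv2.resize(c[130:250,250:430],(720,480)))
```

```text
w1 [261.45454545  52.52892562] 121
w1 [397.384  51.384] 125
bolt 0.1797100730636031 yaw 12.900350051491586 mid [ 0.57933258 -0.0837062   0.013     ]
edge 0.2115012010626683 yaw 12.774670710175712 mid [ 0.55609266 -0.08798257  0.01      ]
w5 [225.55555556  56.31944444] 72
w5 [337.53043478  21.85217391] 115
bolt 0.17972326895289517 yaw 13.120602482060121 mid [ 0.57810188 -0.08375645  0.013     ]
edge 0.19002090114714523 yaw 14.979140373212374 mid [ 0.55939573 -0.09818316  0.01      ]
6088.5
```

View pics/t2.png

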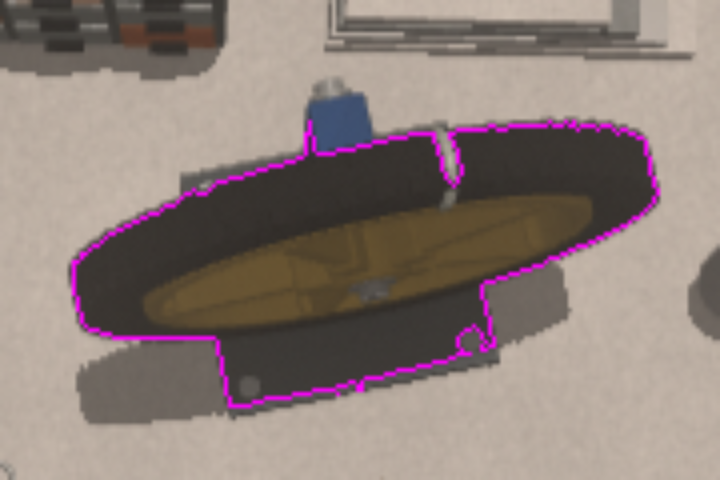

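View pics/w6.png

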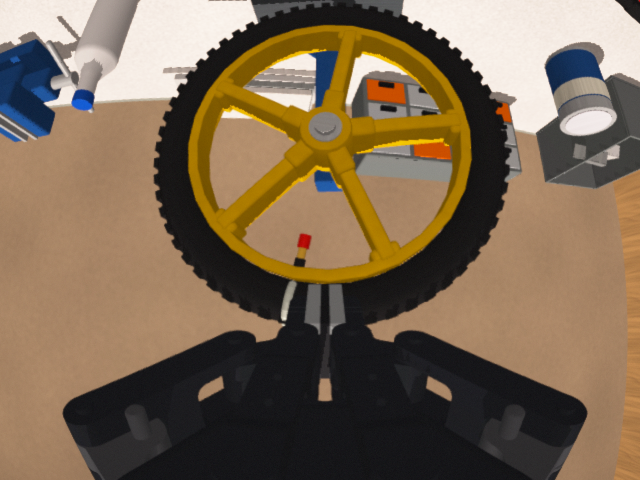

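w6 shows the nut at (325,126) and the cap at (304,240). In t2 the chalk line crosses the tyre at crop (450,160), about (362,170) in the full image. The plate bolts give a yaw of 13.0°, so I'll correct the yaw and re-evaluate the angle, using the chalk line as a cross-check.

```bash
python3 - <<'E'
from h import *
yw=np.radians(13.0);n=np.array([np.cos(yw),np.sin(yw)]);C=np.array([.5991,-.0793])+.04*n
np.save('fit.npy',np.array([*C,yw,np.radians(11)]))
E
cat >> h.py <<'E'
def chalk(th):
    # white line where it crosses the tyre crown, seen from above; th in deg (estimate)
    t=arm.get_image("top");h=cv2.cvtColor(t["pixels"],cv2.COLOR_RGB2HSV);C,n,y=frame(P)
    pt=lambda x,r,k:proj(t,C+x*n+r*(np.cos(k)*np.array([0,0,1])-np.sin(k)*y))
    th=np.radians(th);poly=[pt(-.012,.197,th-.15),pt(-.012,.197,th+.15),pt(.012,.197,th+.15),pt(.012,.197,th-.15)]
    m=np.zeros(h.shape[:2],np.uint8);cv2.fillConvexPoly(m,np.int32(np.round(poly)),255)
    w=h[:,:,2].astype(float)*(m>0);w=np.clip(w-90,0,None)
    if w.sum()==0:return None
    v,u=np.indices(w.shape);c=(u*w).sum()/w.sum(),(v*w).sum()/w.sum()
    X=onz(t,*c,.25+.198*np.cos(th))-C;return c,round(X@n*1e3,1),np.degrees(np.arcsin(-X@y/.198))
E
python3 - <<'E'
from m import *
print(P,theta_scene(),chalk(11))
measure(11,lats=(0.,.06,-.06));print(chalk(11))
print([a for a in range(-60,-114,-6) if arm.ik(tip(a),o()) is not None])
E
```

```text
[ 0.6380748  -0.07030196  0.2268928   0.19198622] (np.float64(7.5), 122, 7) ((np.float64(362.411828247367), np.float64(163.18552524979745)), np.float64(3.6), np.float64(13.116871782454833))
0.0 0.42 116 [324.7 124.9] 743 [301.  238.9] 169
0.06 0.42 116 [293.3 128.7] 688 [275.8 241.4] 160
-0.06 0.42 116 [358.  129.5] 681 [331.  240.2] 168
nut [ 0.59932119 -0.07915624  0.24900787] expected [ 0.5991 -0.0793  0.25  ] cap-nut n,y,z 0.030666507407591557 -0.023800727854158377 0.11197801434848084 theta tri 11.999542827161399
head-on theta [12.47490163] [-0.4196188   1.90572744] 24.625
((np.float64(362.39578891258), np.float64(163.19429637526653)), np.float64(3.6), np.float64(13.104607459742228))
[-60, -66, -72, -78, -84, -90, -96, -102, -108]
```

Wrist, triangulation and chalk agree on about 12.5°. I'll go back in and push the same spoke on, watching the chalk line.

Run:
```python
from h import *
back_in(-62);print(np.round(arm.get_state()['ft_force'],1))
a=sweep(-62,-92);print(chalk(12.5))
a=sweep(a,-100,step=4,speed=.03);c=chalk(6);print(c)
for k in range(3):
    th=c[2]-.6
    if th<.8:break
    a=sweep(a,a-.9*th,step=4,speed=.03);c=chalk(max(th*.2,0));print(c)
arm.movel(tip(a+25),speed=.08);arm.movel(tip(a+25,back=.14),speed=.12)
print(a,arm.get_state()['t'],chalk(0))
from m import measure
measure(0,lats=(0.,.06,-.06),name="pics/w7.png")
```

```text
[-0.3 -0.4  0.6]
-70 [-0.7  0.  -0.3] 27.6 | -77 [-0.8  0.5 -0.3] 27.9 | -84 [ 0.1  0.1 -0.4] 28.2 | -92 [-0.5  0.4 -0.4] 28.5 | 
((np.float64(362.8921705210365), np.float64(162.86792978545557)), np.float64(4.4), np.float64(13.540027128597227))
-96 [1.3 0.4 2.5] 28.9 | -100 [1.5 0.5 2.8] 29.2 | 
((np.float64(352.59585289514865), np.float64(165.59194053208137)), np.float64(2.1), np.float64(6.052586562757201))
-102 [2.8 1.1 1.6] 29.6 | -105 [1.  2.6 2.4] 29.8 | 
((np.float64(343.4948162111216), np.float64(168.29594721960416)), np.float64(-0.1), np.float64(-0.4056257291605377))
-104.90732790648148 31.775 ((np.float64(343.4577094293808), np.float64(167.70983407527316)), np.float64(1.2), np.float64(-0.3462942468890944))
0.0 0.42 116 [325.4 126.1] 745 [327.  242.6] 177
0.06 0.42 116 [290.9 129.2] 689 [296.6 243.1] 162
-0.06 0.42 116 [357.8 129.6] 682 [355.4 243.5] 158
nut [ 0.59928886 -0.07913812  0.24909844] expected [ 0.5991 -0.0793  0.25  ] cap-nut n,y,z 0.029589011982195306 0.001584144081219738 0.11451530380254829 theta tri -0.7925489250336156
head-on theta [-0.79405417] [0.03105794 2.10411265] 34.2
```

View pics/w7.png

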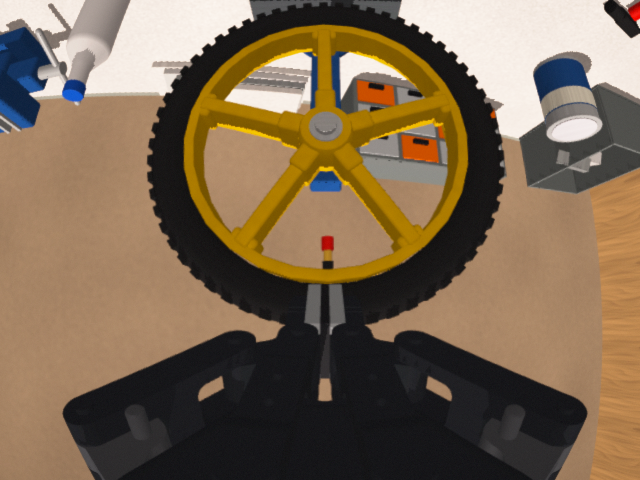

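The final view shows the cap at (327,243) and the nut at (325,126). The valve is straight up to within about 1°, and the fingers are clear of the wheel.

```bash
python3 -c "
from station import arm
arm.hold(.3);print(arm.finish_job())"
```

```text
the job is handed in; nothing more can be done
None
```

The valve is at the top of the wheel, within about 1° of straight above the axle by the wrist and top cameras. I pushed only one yellow spoke, felt only a few newtons at the wrist, and handed the job in at about 35 s with the arm clear of the wheel.

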